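# Slide the camera base plate out over the shelf end

## Robot

A 6-joint arm with a two-finger parallel gripper is mounted at the origin on the work surface. World frame = base frame: x ahead of the robot, y to its left, z up, the work surface at z = 0. Lengths are in mm, angles in degrees, forces in N, time in s.
With the tool pointing down it reaches from about 350 to 850 mm from the base axis. Payload 8.1 kg.
Tool frame: the origin (TCP) lies midway between the tips of the shut fingers; the grasp point (between the pads) lies 19 mm behind it; z points along the fingers, y is the line along which they close (so a half turn about z gives the same grasp; the last joint's range is limited). The gripper opens to 85 mm and grips with 20 to 120 N. Pads are 22 mm wide; open, the fingers measure 114 mm over their backs; the gripper's body (76 mm by 85 mm) begins 54 mm behind the grasp point. The pads swing forward as they close: fully open they stand 13 mm farther back than shut.
Start: joints at [70.222, 7.471, 85.268, -0, 87.261, -4.893], TCP at [154.11, 579.875, 231.292] pointing down, gripper open.
Joint ranges: [-169.43, 169.43], [-51.17, 129.36], [1.28, 143.12], [-76.62, 256.62], [0, 156.53], [-152.29, 152.29]. Speed limits (degrees/s): [136.94, 136.94, 159.86, 180, 180, 180].

## Interface

Orientations are given as [roll, pitch, yaw] about the fixed x, y, z axes, in that order (R = Rz(yaw) Ry(pitch) Rx(roll)).
In Python, from bench import r gives the robot as it stands. The module is installed in compiled form; this text tells all that it offers.
- The arm moves only by the tool jog_arm, never from a script. Its argument "rows" is a list of rows, each a list of 2 entries, a list of its own where there are three numbers: the shift along the tool's x, y, z in mm, then the turn, a rotation vector about the tool's x, y, z in rad. A call has 1 to 10 rows; each row is the pose to reach, as a shift and turn from the pose commanded when the call began, along the tool's axes at that moment; what a row does not reach only later rows make up. A row lasts 1/10 s, in which the tool goes at most 50 mm and 8.59 degrees, less where a joint would pass 70% of its speed; a pose out of reach is approached as far as the arm can. A call with a gripper value outside its range is refused whole. "grip" is the finger opening in mm, from 0 to 85.4, set as the call begins (left out, the last holds). The fingers move at their own pace and stop on an object; "force" is the grip in N (left out, the last holds). Time passes only in rows, so rows that repeat a pose let the fingers close. It gives the time, the measured TCP pose, the force, the opening and the grip force at its end, in the units of the state.
- r.sense(): the state, without advancing time (a new reading comes with each control period).
- r.snapshot(name): name is "side" or "top"; returns (picture, depth): 400x640x3 uint8, blue, green, red; 400x640 float32, mm along the optical axis (not along the pixel's ray), 0 where there is no reading.
- r.camera_params(name): a dict with "fx", "fy", "cx", "cy" (pixels), "pose" (4x4, takes a point from camera to world coordinates). Camera axes: x right, y down, z forward; pixel columns grow to the right and rows downward; lengths in mm; the calibration is good to about 2 mm. A picture is of the moment at which its call begins. camera_params takes no time and is no camera call.
- r.hand_in(): hands the job in; it is judged then, once.
The state is a dict: "time": time; "joint_pos": joint angles; "qd": joint speeds; "joint_efforts": joint torques, N m; "tool_pos": TCP position; "tcp_rot": TCP orientation; "ft_force": force on the tool from outside, world axes, zero at the start; "wrist_torque": the same for the moment, N m; "finger_gap": finger opening in mm; "grip_force": force on a finger pad.
Only numpy, scipy, OpenCV 4.12 (cv2) and the standard library are available. Lean on these libraries where they do the work, as an engineer would, in place of code of your own. Each camera call takes 0.05 s, during which the arm holds its last target. There are 200 camera calls.

## Task

Push the flat aluminium plate along the low oak shelf, towards the end beside which the steel tray stands, until it sticks out 30 mm past that end of the shelf (give or take 8 mm), lying square to the shelf and not sticking out over its long sides, so that it can be picked up by that end later. Only push or drag it with the fingertips, without lifting or tipping it, then leave it lying there, and do not disturb the tray, lens, L-bracket or dry box.

Things in the scene. Friction and masses are not known exactly. Their poses are not given: they have to be found in the camera images.
- shelf: low oak shelf, a board fixed in place: 200 mm along its x, 400 mm along its y, flat top 70 mm above the table; origin on the table under its centre, z up. Its two ends are the edges at y = +200 mm and y = -200 mm; the board is 36 mm thick, with its underside 34 mm above the table.
- shelf_left_end (a point): middle of the top edge of the shelf's +y end
- shelf_right_end (a point): middle of the top edge of the shelf's -y end
- plate: loose flat plain aluminium camera base plate lying on the shelf: 90 mm along its x, 140 mm along its y, 6 mm thick, about 0.2 kg, with a 12 x 80 mm slot through its middle along y; origin at the centre of its underside, z up. At the start it lies wholly on the shelf, its y axis within about 15 degrees of the shelf's y axis. It slides with ordinary dry friction.
- plate_left_end (a point): middle of the plate's +y end, half-way up its thickness (70 mm from its centre)
- plate_right_end (a point): middle of the plate's -y end, half-way up its thickness (70 mm from its centre)
- tray: small open stainless tray, 130 x 90 mm, 22 mm high, loose on the table just beyond one end of the shelf (+y or -y; this is the end to use); origin at the centre of its underside
- lens: black zoom lens standing upright on the table beyond the other end of the shelf, 72 mm diameter, 100 mm high, loose; origin at the centre of its underside
- bracket: aluminium L-bracket on the table beyond the shelf's far (+x) long side, foot 45 x 90 mm, upright leg 70 mm high at its +y end, loose; origin at the centre of its underside
- drybox: clear dry box with a shut latched lid on the table beyond the shelf's far (+x) long side, 96 x 156 mm, 87 mm high, loose; origin at the centre of its underside
There are look-alikes about, which are no part of the job. Of the things shaped like the plate, the aluminium one is meant. Several things have the shape of the tray; the one meant has the colours described above.

How it is judged (in metres and radians):
On the way:
1. the fingers touch and push the plate (contact force between the fingers and plate above 0.3 N), for 0.1 s.
At the end, for the whole second after the job is handed in: The plate lies flat and still on the shelf, its end 30 mm (22 to 38 mm) past the shelf end beside which the tray stands, its y axis within 0.12 rad (7 degrees) of the shelf's, its centre within 54 mm of the shelf's long centre line (((y of plate_left_end in the frame of shelf between 0.222 and 0.238 m and y of tray in the frame of shelf above 0 m) or (y of plate_right_end in the frame of shelf between -0.238 and -0.222 m and y of tray in the frame of shelf below 0 m)) and angle between the y axis of plate and the y axis of shelf, either way round below 0.12 rad and x of plate in the frame of shelf between -0.054 and 0.054 m and z of plate in the frame of shelf between 0.067 and 0.073 m and angle between plate's own z axis and vertical below 0.04 rad and linear speed of plate below 0.01 m/s); the robot touches nothing.
It fails at once if the plate is lifted more than 8 mm (z of plate in the frame of shelf above 0.078 m).
It fails at once if the plate is tipped (more than 0.12 rad) or falls off (angle between plate's own z axis and vertical above 0.12 rad or z of plate in the frame of shelf below 0.05 m).
It fails at once if the tray, lens, L-bracket or dry box is disturbed (moved more than 10 mm or tipped) (distance of any of tray, lens, bracket, drybox from where it was at the start of the episode above 0.01 m or angle between any of tray, lens, bracket, drybox's own z axis and vertical above 0.15 rad).
It also fails if it takes over 48 s, if anything falls off the work surface, if the arm or the gripper's body presses on something with over 40 N, if the wrist force passes 120 N, or if a joint passes its speed limit or range.

## Working session

There is one attempt and no reset: what is moved stays moved. The work goes in short steps, Python scripts to look and compute and a tool call to move; the robot and the scene stay as the last step left them, time stands still between calls to the robot, and variables do not carry over. Pictures are saved under pics/ and viewed, at most 10 in all, crops included, and the job is handed in when it is done.

Besides the shell and the picture viewer there is one more tool, called after "Emit:" as name([rows], argument=value, ...), one row to a line, values as JSON. jog_arm: Moves the arm, as the interface text tells. Its arguments: {"type":"object","properties":{"rows":{"type":"array"},"grip":{"type":"number"},"force":{"type":"number"}},"required":["rows"]}

```bash
mkdir -p pics; python3 - <<'E'
from bench import r
import cv2,numpy as np
for n in("top","side"):
    p,d=r.snapshot(n); cv2.imwrite(f"pics/{n}0.png",p); np.save(f"{n}0.npy",d)
    c=r.camera_params(n); print(n,c["fx"],c["cx"],c["cy"],np.round(c["pose"],3).tolist())
print(r.sense())
E
```

```text
top 436.5541909699762 321.4788631464876 202.38185793126272 [[0.003, -0.985, 0.175, 320.1], [-1.0, -0.002, 0.007, 101.262], [-0.006, -0.175, -0.985, 1335.964], [0.0, 0.0, 0.0, 1.0]]
side 419.59891503890157 313.89521201281434 199.66162027322306 [[0.995, -0.079, 0.053, 491.57], [-0.095, -0.77, 0.631, -533.175], [-0.009, -0.633, -0.774, 828.488], [0.0, 0.0, 0.0, 1.0]]
{'time': 0.1, 'joint_pos': array([ 7.02199283e+01,  7.51200177e+00,  8.53220632e+01,  2.98553014e-04,
        8.72612662e+01, -4.89321771e+00]), 'qd': array([ 0.10979788, -0.10116264, -0.25148981,  0.0498053 , -0.01846013,
       -0.06895031]), 'joint_efforts': array([ 1.57250165e-04, -5.70939159e+01, -5.01949775e+01, -2.06710665e-04,
        7.76697707e-03, -5.51652215e-05]), 'tool_pos': array([153.95999967, 579.40857638, 230.34595898]), 'tcp_rot': array([-1.79905042e+02, -8.42874512e-03,  1.65113124e+02]), 'ft_force': array([-0.59793478,  1.13886503,  0.81762295]), 'wrist_torque': array([ 0.05819771, -0.00817479,  0.00827294]), 'grip_force': 0.0, 'finger_gap': 85.28561513510654}
```

View pics/top0.png

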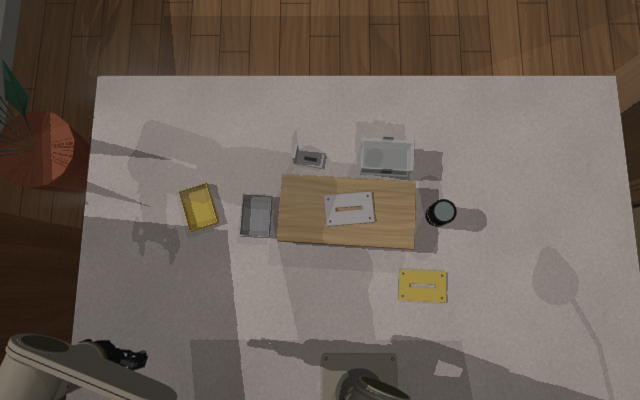

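View pics/side0.png

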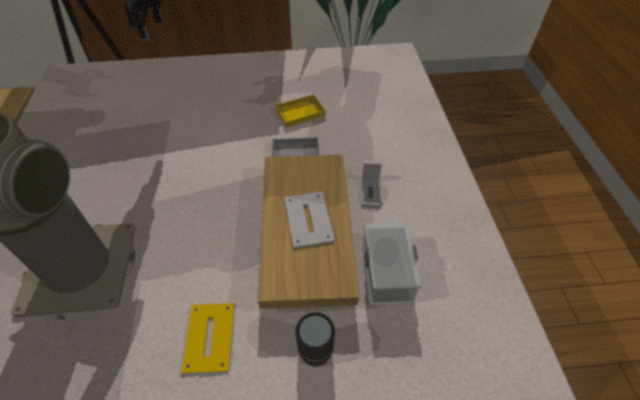

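The top view shows the shelf at cols 278–415, rows 175–248, with the aluminium plate centred near (350,209) and slightly turned. The steel tray is at (256,215), so the push is towards world +y. The lens is at (441,212) at the other end, with the bracket (310,158) and dry box (387,155) on the far side.

```bash
cat > h.py <<'E'
from bench import r
import cv2,numpy as np
def plane(c,uv,z):
    P=np.array(c["pose"]);uv=np.asarray(uv,float).reshape(-1,2)
    d=np.c_[(uv[:,0]-c["cx"])/c["fx"],(uv[:,1]-c["cy"])/c["fy"],np.ones(len(uv))]@P[:3,:3].T
    return (P[:3,3]+d*((z-P[2,3])/d[:,2])[:,None])[:,:2]
def world(c,d):
    P=np.array(c["pose"]);v,u=np.indices(d.shape)
    return np.dstack([(u-c["cx"])/c["fx"]*d,(v-c["cy"])/c["fy"]*d,d])@P[:3,:3].T+P[:3,3]
def big(m):
    m=cv2.morphologyEx(m.astype(np.uint8),cv2.MORPH_OPEN,np.ones((3,3)))
    return max(cv2.findContours(m,0,cv2.CHAIN_APPROX_NONE)[0],key=cv2.contourArea)
def rect(xy):
    c,(w,h),a=cv2.minAreaRect(xy.astype(np.float32))
    if w>h: a-=90; w,h=h,w       # long axis = local y
    return np.round([*c,w,h,(a+90)%180-90],1)  # angle of long axis from world y
def measure(n,save=None):
    p,d=r.snapshot(n);c=r.camera_params(n)
    if save: cv2.imwrite(f"pics/{save}.png",p)
    w=world(c,d);hsv=cv2.cvtColor(p,cv2.COLOR_BGR2HSV)
    on=(d>0)&(w[...,0]>330)&(w[...,0]<640)&(w[...,1]>-200)&(w[...,1]<330)
    top=on&(w[...,2]>55)&(w[...,2]<90)
    S=(hsv[...,1]>60)&(hsv[...,2]>70)
    pl=top&(hsv[...,1]<50)&(hsv[...,2]>90)
    return p,d,c,w,hsv,top,pl
E
python3 - <<'E'
from h import *
for n in("top","side"):
    p,d,c,w,hsv,top,pl=measure(n)
    print(n,"pts top z",np.percentile(w[...,2][top],[5,50,95]),"plate z",np.median(w[...,2][pl]), pl.sum())
    wood=top&(hsv[...,1]>50)
    print("shelf",rect(plane(c,big(cv2.morphologyEx((wood|pl).astype(np.uint8),cv2.MORPH_CLOSE,np.ones((7,7)))),70)))
    print("plate",rect(plane(c,big(pl),76)))
    for k,(a,b,e,f,lo,hi) in dict(tray=(380,520,255,400,8,40),lens=(380,560,-260,-150,80,120),drybox=(560,720,-200,60,75,110),bracket=(555,700,80,260,8,100)).items():
        m=(d>0)&(w[...,0]>a)&(w[...,0]<b)&(w[...,1]>e)&(w[...,1]<f)&(w[...,2]>lo)&(w[...,2]<hi)
        if m.sum(): print(k,np.round(np.r_[np.percentile(w[m],[2],axis=0)[0],np.percentile(w[m],[98],axis=0)[0]]))
    v=(p*.6).astype(np.uint8); v[wood]=(0,160,0); v[pl]=(0,0,255)
    cv2.imwrite(f"pics/m_{n}.png",cv2.resize(v[130:270,220:470] if n=="top" else v[120:320,200:450],None,fx=3,fy=3)[:600])
E
```

```text
top pts top z [65.96082079 70.53974654 77.32770628] plate z 75.99080545196648 1387
shelf [520.   36.3 200.9 399.3  -3.4]
plate [526.4  30.7  90.9 140.7   5. ]
tray [447. 267.   8. 517. 360.  26.]
lens [ 483. -259.   84.  547. -206.  105.]
drybox [ 565. -158.   76.  718.   23.   92.]
bracket [557.  85.   9. 696. 229.  76.]
side pts top z [67.90873228 70.65299282 77.06734706] plate z 76.37353033861018 1972
shelf [519.   31.7 199.5 407.2  -3.3]
plate [525.5  28.9  90.3 142.1   5.2]
tray [446. 294.   8. 518. 359.  24.]
lens [ 481. -259.   98.  547. -208.  103.]
drybox [ 564. -163.   76.  718.   14.   90.]
bracket [557.  84.   8. 698. 227.  74.]
```

View pics/m_top.png

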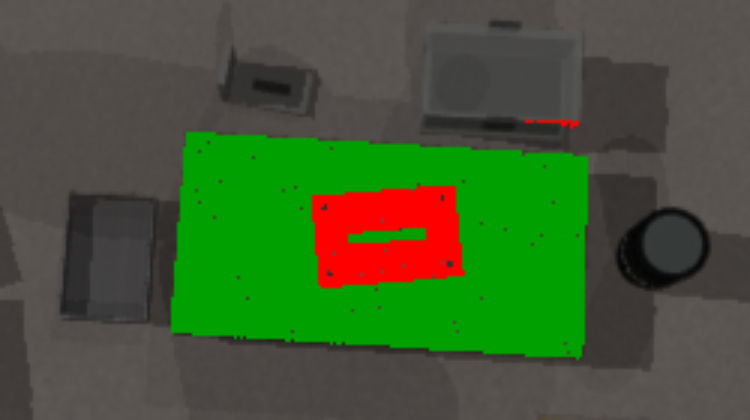

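Both cameras agree, and the fitted sizes match the given 200×400 and 90×140. The shelf is at (520,36), −3.4°, and the plate is 8.4° off square. I'll push with two spread fingertips aligned to the shelf, which also squares the plate. First comes the transit above everything, with the fingers at 50 mm.

Emit:
jog_arm([
  [[-26, -27, 0], [0, 0, 0.07]],
  [[-52, -54, 0], [0, 0, 0.14]],
  [[-79, -81, 0], [0, 0, 0.21]],
  [[-105, -108, 0], [0, 0, 0.28]],
  [[-131, -135, 0], [0, 0, 0.35]],
  [[-157, -162, 0], [0, 0, 0.42]],
  [[-183, -189, 0], [0, 0, 0.49]],
  [[-210, -216, 0], [0, 0, 0.56]],
  [[-236, -242, 0], [0, 0, 0.63]],
  [[-262, -269, 0], [0, 0, 0.685]],
], grip=50)

```text
time: 1.2
tool_pos: [338.6, 251.3, 231.3]
tcp_rot: [180.0, 0.0, 125.7]
ft_force: [0.6, -0.3, 0.4]
finger_gap: 49.8
grip_force: 0.0
```

Emit:
jog_arm([
  [[-42, -5, 0], [0, 0, 0.077]],
  [[-84, -10, 0], [0, 0, 0.154]],
  [[-126, -14, 0], [0, 0, 0.231]],
  [[-168, -19, 0], [0, 0, 0.308]],
  [[-210, -24, 0], [0, 0, 0.385]],
  [[-252, -29, 0], [0, 0, 0.462]],
  [[-294, -34, 0], [0, 0, 0.539]],
  [[-336, -39, 0], [0, 0, 0.616]],
  [[-374, -43, 0], [0, 0, 0.685]],
  [[-374, -43, 0], [0, 0, 0.685]],
])

```text
time: 2.2
tool_pos: [523.5, -79.6, 230.6]
tcp_rot: [-180.0, 0.1, 86.3]
ft_force: [0.1, 0.4, -0.1]
finger_gap: 49.8
grip_force: 0.0
```

Emit:
jog_arm([
  [[0, 0, 25], [0, 0, 0]],
  [[0, 0, 60], [0, 0, 0]],
  [[0, 0, 95], [0, 0, 0]],
  [[0, 0, 125], [0, 0, 0]],
  [[0, 0, 141], [0, 0, 0]],
  [[0, 0, 147], [0, 0, 0]],
  [[0, 0, 150], [0, 0, 0]],
  [[0, 0, 153], [0, 0, 0]],
  [[0, 0, 154], [0, 0, 0]],
  [[0, 0, 154], [0, 0, 0]],
])

```text
time: 3.2
tool_pos: [523.1, -75.8, 78.1]
tcp_rot: [179.9, 0.0, 86.6]
ft_force: [-0.4, -0.6, 0.3]
finger_gap: 50.1
grip_force: 0.0
```

Emit:
jog_arm([
  [[0, 0, 2], [0, 0, 0]],
  [[0, 0, 4], [0, 0, 0]],
  [[0, 0, 6], [0, 0, 0]],
  [[0, 0, 6], [0, 0, 0]],
])

```text
time: 3.6
tool_pos: [522.2, -75.6, 70.9]
tcp_rot: [-180.0, -0.0, 86.6]
ft_force: [0.3, 1.1, 0.8]
finger_gap: 50.0
grip_force: 0.0
```

Emit:
jog_arm([
  [[0, 0, 1], [0, 0, 0]],
  [[0, 0, 2], [0, 0, 0]],
  [[0, 0, 2], [0, 0, 0]],
])

```text
time: 3.9
tool_pos: [522.3, -75.7, 69.1]
tcp_rot: [-180.0, -0.0, 86.6]
ft_force: [0.1, 0.3, -0.2]
finger_gap: 49.8
grip_force: 0.0
```

Emit:
jog_arm([
  [[0, 0, 1], [0, 0, 0]],
  [[0, 0, 1], [0, 0, 0]],
])

```text
time: 4.1
tool_pos: [522.4, -75.7, 68.2]
tcp_rot: [-180.0, -0.0, 86.6]
ft_force: [-0.7, -1.0, 0.5]
finger_gap: 49.9
grip_force: 0.0
```

Emit:
jog_arm([
  [[0, 0, 1], [0, 0, 0]],
  [[0, 0, 1], [0, 0, 0]],
])

```text
time: 4.3
tool_pos: [522.4, -75.7, 67.2]
tcp_rot: [-180.0, -0.0, 86.6]
ft_force: [-0.5, -0.1, -0.2]
finger_gap: 49.8
grip_force: 0.0
```

Emit:
jog_arm([
  [[0, 0, 1], [0, 0, 0]],
  [[0, 0, 1], [0, 0, 0]],
])

```text
time: 4.5
tool_pos: [522.6, -75.7, 67.0]
tcp_rot: [-180.0, 0.0, 86.6]
ft_force: [-3.9, 1.2, 7.2]
finger_gap: 50.0
grip_force: 3.5
```

Shelf contact came at TCP z ≈ 67. I'll raise the tips about 2 mm and start pushing along tool +x.

Emit:
jog_arm([
  [[0, 0, -2.7], [0, 0, 0]],
  [[0, 0, -2.7], [0, 0, 0]],
  [[6, 0, -2.7], [0, 0, 0]],
  [[12, 0, -2.7], [0, 0, 0]],
  [[18, 0, -2.7], [0, 0, 0]],
  [[23, 0, -2.7], [0, 0, 0]],
  [[28, 0, -2.7], [0, 0, 0]],
  [[33, 0, -2.7], [0, 0, 0]],
  [[38, 0, -2.7], [0, 0, 0]],
  [[43, 0, -2.7], [0, 0, 0]],
])

```text
time: 5.5
tool_pos: [525.0, -32.3, 68.9]
tcp_rot: [-180.0, 0.0, 86.6]
ft_force: [-0.1, -0.5, -0.8]
finger_gap: 50.2
grip_force: 0.4
```

Emit:
jog_arm([
  [[5, 0, 0], [0, 0, 0]],
  [[10, 0, 0], [0, 0, 0]],
  [[15, 0, 0], [0, 0, 0]],
  [[20, 0, 0], [0, 0, 0]],
  [[25, 0, 0], [0, 0, 0]],
  [[30, 0, 0], [0, 0, 0]],
  [[35, 0, 0], [0, 0, 0]],
  [[40, 0, 0], [0, 0, 0]],
  [[40, 0, 0], [0, 0, 0]],
])

```text
time: 6.4
tool_pos: [527.4, 7.9, 69.0]
tcp_rot: [180.0, -0.0, 86.7]
ft_force: [-0.0, 0.0, -0.1]
finger_gap: 50.2
grip_force: 0.0
```

```bash
python3 - <<'E'
from h import *
for n in("top","side"):
    p,d,c,w,hsv,top,pl=measure(n)
    cv2.imwrite(f"pics/{n}1.png",cv2.resize(p[100:300,200:460],None,fx=3,fy=3)[:600])
    try: print(n,"plate",rect(plane(c,big(pl),76)))
    except Exception as e: print(e)
print(r.sense()["tool_pos"])
E
```

```text
top plate [541.8 113.7  90.7  91.6  -3.5]
side plate [529.   32.7  30.9  47.1  84.2]
[527.46089608   7.38595081  69.05743848]
```

View pics/side1.png

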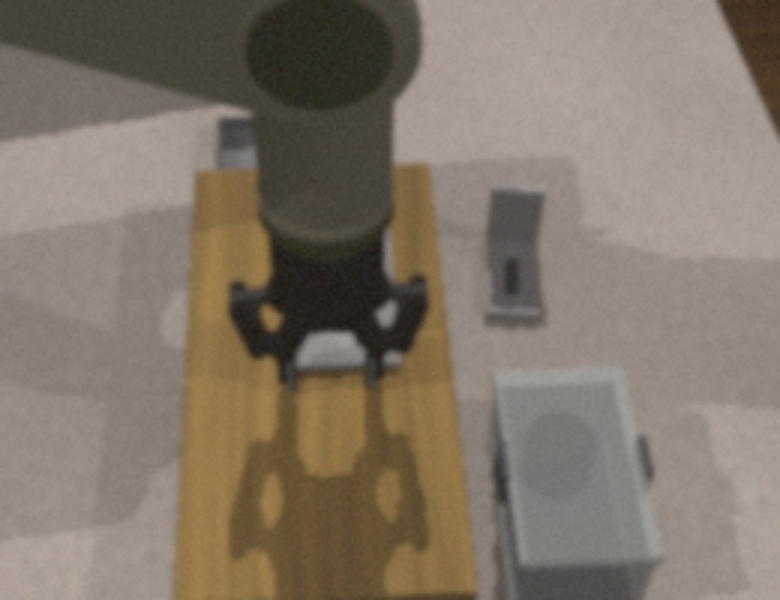

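The side view shows both fingertips against the plate's −y end, at about (290,375) and (375,370) in the crop. The top fit gives −3.5°, square to the shelf, with the leading end at shelf-y ≈ 124. That leaves about 106 mm, so I'll push 96 and re-measure.

Emit:
jog_arm([
  [[5, 0, 0], [0, 0, 0]],
  [[10, 0, 0], [0, 0, 0]],
  [[15, 0, 0], [0, 0, 0]],
  [[20, 0, 0], [0, 0, 0]],
  [[25, 0, 0], [0, 0, 0]],
  [[30, 0, 0], [0, 0, 0]],
  [[35, 0, 0], [0, 0, 0]],
  [[40, 0, 0], [0, 0, 0]],
  [[45, 0, 0], [0, 0, 0]],
  [[50, 0, 0], [0, 0, 0]],
])

```text
time: 7.5
tool_pos: [530.4, 57.5, 69.0]
tcp_rot: [180.0, 0.0, 86.6]
ft_force: [1.0, -1.2, 0.8]
finger_gap: 49.8
grip_force: 0.8
```

Emit:
jog_arm([
  [[5, 0, 0], [0, 0, 0]],
  [[10, 0, 0], [0, 0, 0]],
  [[15, 0, 0], [0, 0, 0]],
  [[20, 0, 0], [0, 0, 0]],
  [[25, 0, 0], [0, 0, 0]],
  [[30, 0, 0], [0, 0, 0]],
  [[35, 0, 0], [0, 0, 0]],
  [[40, 0, 0], [0, 0, 0]],
  [[46, 0, 0], [0, 0, 0]],
  [[46, 0, 0], [0, 0, 0]],
])

```text
time: 8.5
tool_pos: [533.0, 104.0, 69.0]
tcp_rot: [-180.0, -0.0, 86.7]
ft_force: [-0.6, -0.1, 0.0]
finger_gap: 50.0
grip_force: 0.0
```

```bash
python3 - <<'E'
from h import *
a=np.radians(3.4);u=np.array([np.sin(a),np.cos(a)]);e=np.array([u[1],-u[0]]);O=np.array([520,36.3])
for n in("top","side"):
    p,d,c,w,hsv,top,pl=measure(n)
    cv2.imwrite(f"pics/{n}2.png",cv2.resize(p[100:300,200:460],None,fx=3,fy=3)[:600])
    q=plane(c,big(pl),76)-O
    print(n,rect(q+O),"shelf-y max",np.percentile(q@u,[90,97,100]),"lat",(q@e).min(),(q@e).max())
t=r.sense()["tool_pos"];print(t,(t[:2]-O)@u,(t[:2]-O)@e)
E
```

```text
top [547.7 225.2  64.4  89.5 -89.9] shelf-y max [219.19060416 219.92565393 220.1736902 ] lat -28.388937951327094 62.435614528565786
side [534.3 133.2  38.4  48.   84.1] shelf-y max [116.87879007 117.28521977 117.45943068] lat -15.607670895972346 32.58518958900224
[532.91420464 103.38735175  68.86174715] 67.73516110906834 8.91276587536683
```

View pics/top2.png

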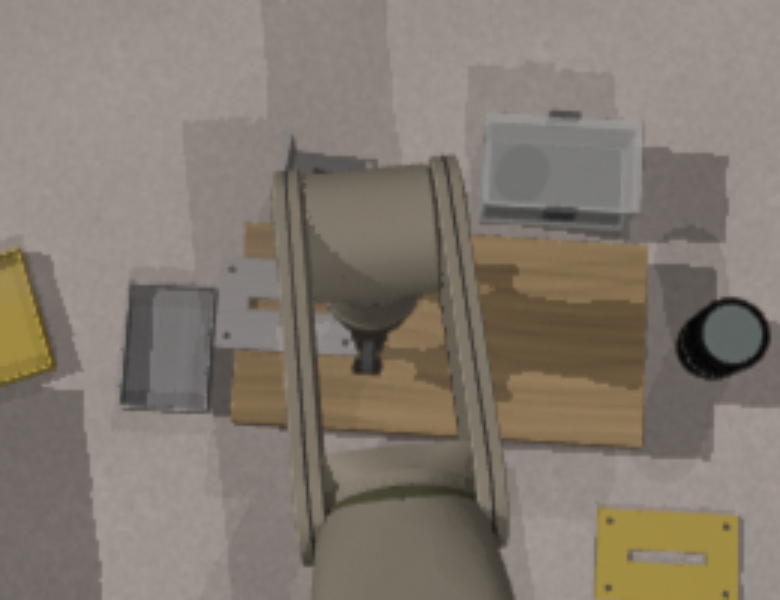

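The top view shows the plate at crop (215–350, 260–350), square and sticking out over the left end. Its leading end is at shelf-y 220.2, against a predicted 220.3. I'll push the last 10 mm, back off and lift.

Emit:
jog_arm([
  [[3, 0, 0], [0, 0, 0]],
  [[6, 0, 0], [0, 0, 0]],
  [[8, 0, 0], [0, 0, 0]],
  [[10, 0, 0], [0, 0, 0]],
  [[10, 0, 0], [0, 0, 0]],
  [[8, 0, 0], [0, 0, 0]],
  [[0, 0, 0], [0, 0, 0]],
  [[-15, 0, 0], [0, 0, 0]],
  [[-30, 0, 0], [0, 0, 0]],
  [[-40, 0, 0], [0, 0, 0]],
])

```text
time: 9.6
tool_pos: [530.5, 61.1, 69.0]
tcp_rot: [-180.0, 0.0, 86.6]
ft_force: [-0.3, 0.5, 0.9]
finger_gap: 50.0
grip_force: 0.0
```

Emit:
jog_arm([
  [[-5, 0, -10], [0, 0, 0]],
  [[-20, 0, -40], [0, 0, 0]],
  [[-40, 0, -75], [0, 0, 0]],
  [[-65, 0, -105], [0, 0, 0]],
  [[-90, 0, -130], [0, 0, 0]],
  [[-120, 0, -150], [0, 0, 0]],
  [[-150, 0, -160], [0, 0, 0]],
  [[-180, 0, -160], [0, 0, 0]],
  [[-200, 0, -160], [0, 0, 0]],
  [[-200, 0, -160], [0, 0, 0]],
])

```text
time: 10.6
tool_pos: [518.6, -139.2, 230.0]
tcp_rot: [179.9, 0.1, 86.4]
ft_force: [-0.0, 0.9, -0.2]
finger_gap: 49.8
grip_force: 0.0
```

```bash
python3 - <<'E'
from h import *
a=np.radians(3.4);u=np.array([np.sin(a),np.cos(a)]);e=np.array([u[1],-u[0]]);O=np.array([520,36.3])
for n in("top","side"):
    p,d,c,w,hsv,top,pl=measure(n)
    cv2.imwrite(f"pics/{n}3.png",cv2.resize(p[100:300,200:460],None,fx=3,fy=3)[:600])
    q=plane(c,big(pl),76)-O
    print(n,rect(q+O),"shelf-y max",np.percentile(q@u,[90,97,100]),"lat",(q@e).min(),(q@e).max())
    wood=top&(hsv[...,1]>50)&(w[...,2]<80)
    q=plane(c,big(wood),70)-O
    print("shelf +y end (non-plate side)",(q@u).max())
E
```

```text
top [546.5 194.3  90.8 140.4  -3.3] shelf-y max [228.09680594 229.06020919 229.46044264] lat -28.388937951327094 62.4853659180295
shelf +y end (non-plate side) 199.67620665045044
side [ 639.5 -137.2    6.5   24.9   -3. ] shelf-y max [-154.93968019 -153.78541242 -153.72314691] lat 126.2330726698201 132.84139766977628
shelf +y end (non-plate side) 198.78745480530145
```

View pics/top3.png

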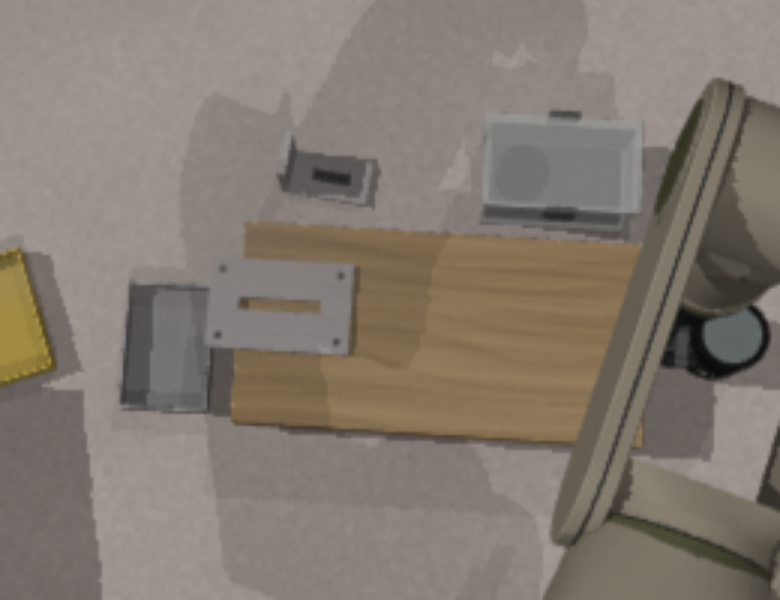

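The plate lies square on the shelf at crop (207–355, 258–355). Its end is 29–30 mm past the shelf end, it is 17 mm off the centre line, and tray, lens, bracket and box are all in place. The arm is clear, so I'm handing in.

```bash
python3 -c "
from bench import r
print(r.hand_in())"
```

```text
the job is handed in; nothing more can be done
None
```

I pushed the aluminium plate until it stuck out about 29–30 mm past the tray end of the shelf, square to within about 0.1° and 17 mm off the centre line, touching nothing else, and handed the job in (no verdict was returned).

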